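# Index the drilling table to the next hole

## Robot

A 6-joint arm with a two-finger parallel gripper is mounted at the origin on the work surface. World frame = base frame: x ahead of the robot, y to its left, z up, the work surface at z = 0. Lengths are in m, angles in degrees, forces in N, time in s.
With the tool pointing down it reaches from about 0.375 to 0.9 m from the base axis. Payload 3.1 kg.
Tool frame: the origin (TCP) lies at the very end of the fingers, on their centre line; the grasp point (between the pads) lies 19 mm behind it; z points along the fingers, y is the line along which they close (so a half turn about z gives the same grasp; the last joint's range is limited). The gripper opens to 87 mm and grips with 3 to 60 N. Pads are 19 mm wide; open, the fingers measure 117 mm over their backs; the gripper's body (75 mm by 190 mm) begins 51 mm behind the grasp point.
Start: joints at [-81.045, 30.224, 82.088, -0, 67.689, -10.227], TCP at [0.205, -0.59, 0.223] pointing down, gripper open.
Joint ranges: [-176.69, 176.69], [-43.24, 126.21], [12.49, 139.97], [-82, 262], [0, 151.66], [-163.58, 163.58]. Speed limits (degrees/s): [159.86, 159.86, 180, 180, 180, 180].

## Interface

Orientations are given as a 3x3 rotation matrix whose columns are the frame's x, y, z axes.
In Python, from rig import * gives the robot as it stands.
- The arm moves only by the tool jog_arm, never from a script. Its arguments are lists of equal length, an entry for each row: "delta_pos": the shift along the world's x, y, z in cm, a list of three; "turn": the turn about the world's z in degrees; "grip": the closure, from 0 (fully open) to 1 (shut). In form: {"delta_pos": [[x, y, z], ...], "turn": [turn, ...], "grip": [grip, ...]}. A call has 1 to 12 rows; each row is the pose to reach, as a shift and turn from the pose commanded when the call began; what a row does not reach only later rows make up. A row lasts 1/8 s, in which the tool goes at most 62.5 mm and 10.7 degrees, less where a joint would pass 70% of its speed; a pose out of reach is approached as far as the arm can. A call with a gripper value outside its range is refused whole. The fingers move at their own pace and stop on an object; the grip force is fixed at half the most. Time passes only in rows, so rows that repeat a pose let the fingers close. It gives the time, the measured TCP pose, the force, the opening and the grip force at its end, in the units of the state.
- read_state(): the state, without advancing time (a new reading comes with each control period).
- capture(name): name is "scene" or "top" or "wrist"; returns a dict with "color" (400x640x3 uint8, blue, green, red), "fovy" (degrees; the focal length in pixels is half the picture's height over the tangent of half this angle, whatever the lens; pixels are square), "cx", "cy" (the principal point, pixels), "camera_from_world" (4x4, takes a point from world to camera coordinates). Camera axes: x right, y up, looking along -z (the intrinsics and any distortion apply to the point x, -y, -z); pixel columns grow to the right and rows downward; lengths in m; the calibration is good to about 2 mm. The wrist camera is an equidistant fisheye: a pixel r from the principal point sees the ray r / f radians off the axis. A picture is of the moment at which its call begins. There is no depth.
- hand_in(): hands the job in; it is judged then, once.
The state is a dict: "time_s": time; "joint_positions": joint angles; "qvel": joint speeds; "tau": joint torques, N m; "position": TCP position; "tcp_rot": TCP orientation; "force": force on the tool from outside, world axes, zero at the start; "moment": the same for the moment, N m; "opening": opening from 0.0 (shut) to 1.0 (fully open); "grasp_force": force on a finger pad.
Only numpy, scipy, OpenCV 4.12 (cv2) and the standard library are available. Lean on these libraries where they do the work, as an engineer would, in place of code of your own. Each camera call takes 0.05 s, during which the arm holds its last target. There are 200 camera calls.

## Task

Index the drilling fixture on by exactly one hole, counter-clockwise seen from above: press its spring plunger down, and push the table round until the plunger springs back up in the next hole of the index plate, so that the table is locked there. The wooden blank lying on the table must ride round with it and stay seated. Only press and push: lift nothing, leave the other things on the bench alone, and finish clear of the fixture.

Things in the scene. Friction and masses are not known exactly. Their poses are not given: they have to be found in the camera images.
- plunger_top (a point): centre of the flat top of the plunger's cap, 84 mm above the bench when up. The cap is a black disc, 34 mm diameter, 12 mm thick, on a thin stem; it rides with the table, 155 mm from its axis, on the side facing the robot. Up, its underside is 14 mm above the index plate. It is pressed straight down; it can be dragged along by friction while pressed, or pushed by its side
- plunger (a joint): how far the plunger is pressed, m: 0 = fully up, 0.012 = stop. A spring pushes it up, 3 N at 0, 6 N at the stop. Pressed 7 mm or more, its locking collar (15 mm) is below the index plate and the table can turn. Let go between two holes it stays at about 0.007, under the plate, and jumps up by itself into the next hole that comes over it, locking the table
- turntable (a joint): angle of the table, rad: 0 at the start (locked in a hole), growing counter-clockwise seen from above. Holes lie at -0.524, 0, 0.524 and 1.047; 0.524 is the one to go to. Turning it takes about 1 N at the plunger. A hole locks both ways, with about 0.016 rad of play
- hole_now (a point): centre of the hole in which the plunger stands at the start, at the top face of the index plate, 58 mm above the bench. Its axes are those of the fixture
- hole_next (a point): centre of the hole to go to, at the plate's top face, 155 mm from the axis, 30 degrees counter-clockwise of hole_now. The index plate is a fixed flat aluminium arc 8 mm thick, 132 to 178 mm from the axis, from 42 degrees before hole_now to 72 after it, with four 20 mm holes joined by a narrow slot in which the plunger's stem runs
- axis (a point): point on the vertical axis of the table, 58 mm above the bench. The turning table is a steel disc, 240 mm diameter, top face 52 mm above the bench, with three 14 mm high pins round the blank. A fixed grey post with a drilling guide, 120 mm high, stands on the side away from hole_now and reaches in over the blank to 45 mm from the axis
- blank_mid (a point): centre of the round wooden blank, 170 mm diameter, 22 mm thick, lying loose and flat on the table between the three pins; its top is 74 mm above the bench
- glue_mid (a point): middle of a standing glue bottle, 60 mm diameter, 120 mm high; to be left alone
- mallet: a hammer lying on the bench; to be left alone
- driver: a screwdriver lying on the bench; to be left alone
- offcut_mid (a point): centre of a wooden offcut, 140 x 45 x 35 mm, lying on the bench; to be left alone
- blank: the wooden blank; origin in the centre of its underside, z up
- index_base: the fixed fixture: origin on the table's axis at the bench, -x axis towards hole_now, z up
- table_mark (a point): centre of the table's top face, 52 mm above the bench; its axes turn with the table
Mind the look-alikes: they are no part of the job. Several things have the shape of the blank; the one meant has the colours described above.

How it is judged:
By the outcome, as a careful person would: the job done as asked, in the order asked, and still so for the second after the job is handed in, with the robot touching nothing.
It also fails if it takes over 45 s, if anything falls off the work surface, if the arm or the gripper's body presses on something with over 40 N, if the wrist force passes 120 N, or if a joint passes its speed limit or range.

## Working session

There is one attempt and no reset: what is moved stays moved. The work goes in short steps, Python scripts to look and compute and a tool call to move; the robot and the scene stay as the last step left them, time stands still between calls to the robot, and variables do not carry over. Pictures are saved under pics/ and viewed, at most 10 in all, crops included, and the job is handed in when it is done.

Besides the shell and the picture viewer there is one more tool, called after "Call:" by a JSON object that holds its "method" and its "body". jog_arm: Moves the arm, as the interface text tells. Its arguments: {"type":"object","properties":{"delta_pos":{"type":"array"},"turn":{"type":"array"},"grip":{"type":"array"}},"required":["delta_pos","turn","grip"]}

```bash
mkdir -p pics; ls
python3 - <<'E'
from rig import *
import cv2
for n in ("scene","top"):
    c=capture(n); cv2.imwrite(f"pics/{n}0.png",c["color"]); print(n,c["fovy"],c["cx"],c["cy"],c["camera_from_world"].tolist() if hasattr(c["camera_from_world"],'tolist') else c["camera_from_world"])
s=read_state(); print(s["time_s"],s["position"],s["tcp_rot"],s["force"])
E
```

```text
pics
scene 48.42171580337915 317.64158859038207 201.67752759390262 [[-0.74024824408378, 0.6723331420760564, -0.0008265573291823251, 0.3342325273683005], [-0.43629365677505916, -0.47942934375552887, 0.7614429390335105, 0.12894794412205904], [0.5115470478741208, 0.5640174203092316, 0.6482314150046969, -1.7696981048673885], [0.0, 0.0, 0.0, 1.0]]
top 46.41896863254567 324.7271871911837 204.19375592843164 [[-0.019632118739007144, -0.9997224968565852, 0.013019569603213689, -0.01502334097075012], [0.9863024392997101, -0.01723220173091064, 0.1640443520970693, -0.4426924842796159], [-0.1637744734238507, 0.016061771457115157, 0.9863670419029623, -1.5345078529982095], [0.0, 0.0, 0.0, 1.0]]
0.1 [ 0.2052663  -0.58964554  0.22166847] [[ 9.44483628e-01  3.28558364e-01 -2.79656536e-04]
 [ 3.28558277e-01 -9.44481741e-01  1.92350952e-03]
 [ 3.67854650e-04 -1.90860672e-03 -9.99998111e-01]] [0.30105192 0.18601432 0.17376939]
```

View pics/top0.png

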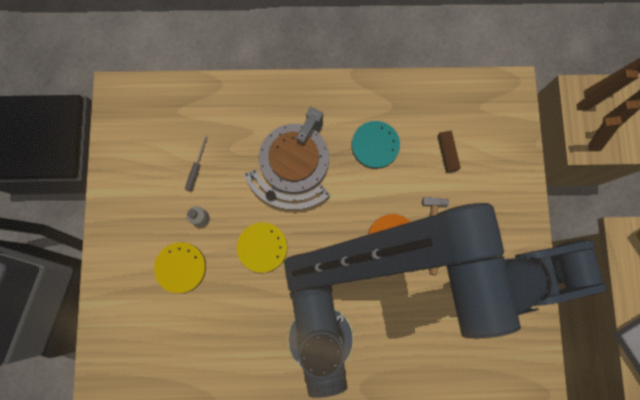

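View pics/scene0.png

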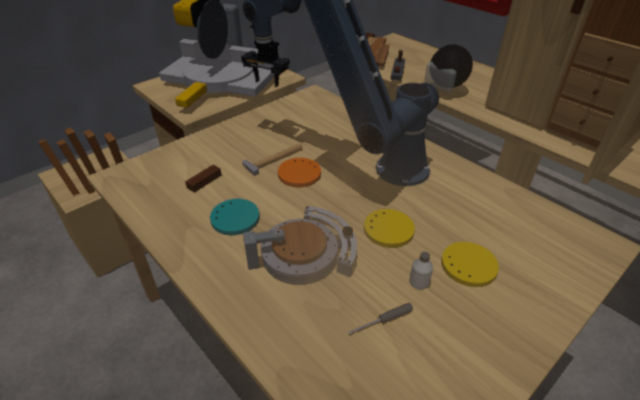

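The top view shows the fixture axis near (294,157) and the plunger cap near (270,195). Counter-clockwise takes the cap along the arc towards about (290,207). The glue bottle at (197,217) is clear of that path.

```bash
cat > h.py <<'E'
import numpy as np, cv2
def K(c):
    f=200/np.tan(np.radians(c["fovy"]/2)); return f
def proj(c,p):
    q=np.asarray(c["camera_from_world"])@np.append(p,1); f=K(c)
    return np.array([c["cx"]+f*q[0]/-q[2], c["cy"]-f*q[1]/-q[2]])
def back(c,uv,z):
    T=np.asarray(c["camera_from_world"]); R=T[:3,:3]; o=-R.T@T[:3,3]; f=K(c)
    d=R.T@np.array([(uv[0]-c["cx"])/f,-(uv[1]-c["cy"])/f,-1]); return o+d*(z-o[2])/d[2]
E
python3 - <<'E'
from rig import *
from h import *
a=capture("top"); b=capture("scene")
def crop(c,x,y,w,h,k): return cv2.resize(c["color"][y:y+h,x:x+w],None,fx=k,fy=k,interpolation=cv2.INTER_CUBIC)
A=crop(a,235,95,105,125,4.0); B=crop(b,240,195,130,100,3.0)
H=max(A.shape[0],B.shape[0]); f=lambda I:cv2.copyMakeBorder(I,0,H-I.shape[0],0,0,cv2.BORDER_CONSTANT)
cv2.imwrite("pics/z.png",cv2.convertScaleAbs(np.hstack([f(A),f(B)])[:, :800],alpha=1.5))
# dark blob
for c,x,y,n in((a,258,184,24),(b,338,222,24)):
    g=c["color"][y:y+n,x:x+n].max(2); print(g[::2,::2].tolist()); 
    m=(g<60).astype(np.uint8); k,l,s,ce=cv2.connectedComponentsWithStats(m)
    for i in range(1,k):
        if s[i,4]>10: uv=ce[i]+[x,y]; print(uv,s[i],back(c,uv,.08))
E
```

```text
[[154, 148, 151, 153, 162, 133, 100, 109, 127, 129, 132, 130], [160, 126, 145, 151, 152, 152, 129, 91, 90, 121, 130, 131], [152, 115, 120, 145, 153, 153, 147, 101, 75, 78, 100, 118], [150, 151, 119, 120, 138, 110, 100, 105, 112, 96, 77, 73], [151, 153, 150, 119, 86, 59, 57, 57, 99, 141, 125, 108], [148, 151, 151, 143, 72, 58, 57, 57, 68, 132, 149, 149], [120, 143, 150, 145, 79, 55, 55, 58, 56, 116, 148, 150], [120, 115, 142, 147, 106, 58, 57, 57, 54, 76, 110, 132], [160, 122, 110, 128, 138, 98, 75, 82, 108, 120, 115, 105], [164, 158, 138, 105, 113, 128, 129, 142, 151, 154, 148, 142], [169, 168, 167, 144, 118, 105, 116, 133, 146, 151, 152, 151], [167, 165, 164, 165, 155, 128, 107, 99, 105, 124, 135, 146]]
[270.4893617  195.08510638] [ 9  8  8  7 47] [0.46852955 0.154761   0.08      ]
[[117, 116, 121, 122, 127, 133, 134, 136, 138, 136, 133, 131], [126, 115, 116, 121, 122, 128, 133, 133, 135, 138, 139, 136], [122, 127, 116, 100, 93, 93, 116, 132, 133, 134, 137, 139], [121, 123, 116, 77, 72, 71, 74, 110, 137, 134, 133, 135], [120, 121, 96, 75, 72, 70, 71, 93, 141, 140, 135, 132], [117, 121, 101, 74, 72, 71, 71, 88, 137, 142, 142, 137], [113, 119, 107, 79, 73, 71, 73, 90, 128, 138, 141, 142], [101, 118, 117, 91, 82, 81, 88, 93, 120, 134, 137, 140], [97, 102, 121, 113, 94, 84, 108, 116, 122, 134, 135, 136], [90, 94, 121, 122, 115, 80, 107, 122, 122, 133, 139, 136], [90, 89, 116, 122, 117, 83, 91, 121, 122, 130, 140, 140], [93, 88, 114, 123, 118, 85, 90, 121, 122, 127, 138, 141]]
```

View pics/z.png

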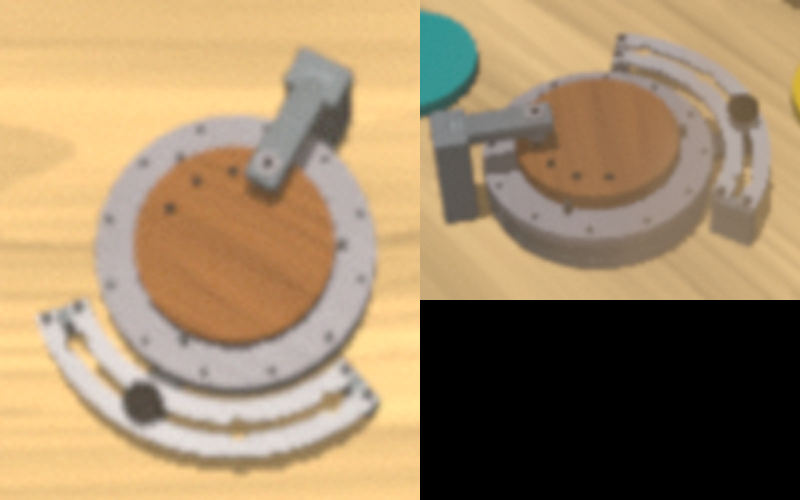

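Left crop: the cap is at about (143,403), the disc centre at about (236,252), and the next hole at (240,425). I'll fit the axis, then derive the hole positions.

```bash
cat > fit.py <<'E'
from rig import *
from h import *
from scipy.optimize import minimize
def score(c,S,o,r,z):
    t=np.linspace(0,2*np.pi,180,endpoint=False)
    def ring(r): 
        p=np.array([proj(c,[o[0]+r*np.cos(a),o[1]+r*np.sin(a),z]) for a in t],np.float32)
        return cv2.remap(S,p[None,:,0].copy(),p[None,:,1].copy(),cv2.INTER_LINEAR)[0]
    return np.median(np.abs(ring(r+.005)-ring(r-.005)))
c=capture("top"); S=cv2.GaussianBlur(cv2.cvtColor(c["color"],cv2.COLOR_BGR2HSV)[:,:,1].astype(np.float32),(0,0),.8)
o0=back(c,(294,158.2),.052)[:2]; cap=back(c,(270.5,195.1),.084)[:2]; print("manual",o0,"cap",cap,np.linalg.norm(cap-o0))
for r,z in((.12,.052),(.085,.074)):
    m=minimize(lambda o:-score(c,S,o,r,z),o0,method="Nelder-Mead",options=dict(initial_simplex=[o0,o0+[.006,0],o0+[0,.006]])); print(r,m.x,m.fun)
    d=cap-m.x; a=np.degrees(np.arctan2(d[1],d[0])); print("dist",np.hypot(*d),"ang",a)
print("hole in img",back(c,(295,201.2),.058), "glue",back(c,(197,215),.06))
E
python3 fit.py
```

```text
manual [0.5995371  0.07800332] cap [0.46772659 0.15432065] 0.15231003853546463
0.12 [0.60238195 0.0793957 ] -71.17539978027344
dist 0.1540967734992079 ang 150.90755868301972
0.085 [0.60202809 0.07949002] -102.90363311767578
dist 0.15374171723019545 ang 150.87415206398123
hole in img [0.45060232 0.07568746 0.058     ] glue [0.40974122 0.39845851 0.06      ]
```

Call:
{"method": "jog_arm", "body": {"delta_pos": [[3, 5, 0], [6, 10, 0], [9, 15, 0], [12, 20, 0], [15, 25, 0], [17.5, 30, 0], [20, 35, 0], [21, 40, 0], [22, 45, 0], [23, 50, 0], [24, 55, 0], [25, 60, 0]], "turn": [4, 8, 12, 16, 20, 24, 28, 32, 36, 40, 41.7, 41.7], "grip": [0.3, 0.6, 1, 1, 1, 1, 1, 1, 1, 1, 1, 1]}}

```text
time_s: 1.75
position: [0.4557, 0.0113, 0.2227]
tcp_rot: [[0.487, 0.874, 0.001], [0.874, -0.487, -0.0], [0.0, 0.001, -1.0]]
force: [0.7, 0.1, 0.2]
opening: 0.007
grasp_force: 0.0
```

Call:
{"method": "jog_arm", "body": {"delta_pos": [[0.5, 5, 0], [1, 10, -1], [1.2, 14.4, -2], [1.2, 14.4, -5], [1.2, 14.4, -7], [1.2, 14.4, -8]], "turn": [0, 0, 0, 0, 0, 0], "grip": [1, 1, 1, 1, 1, 1]}}

```text
time_s: 2.5
position: [0.4668, 0.1539, 0.1416]
tcp_rot: [[0.486, 0.874, -0.002], [0.874, -0.486, -0.0], [-0.001, -0.001, -1.0]]
force: [0.0, -1.3, -0.1]
opening: 0.004
grasp_force: 0.0
```

Run:
```python
from rig import *
from h import *
s=read_state(); print(s["time_s"],s["position"],s["tcp_rot"],s["force"])
I=[]
for n,(x,y) in dict(top=(220,110),scene=(250,165),).items():
    c=capture(n); I.append(cv2.resize(c["color"][y:y+100,x:x+130],None,fx=3,fy=3,interpolation=cv2.INTER_CUBIC))
w=capture("wrist"); print({k:w[k] for k in("fovy","cx","cy")}); W=cv2.resize(w["color"][100:330,120:520],(390,224))
cv2.imwrite("pics/c1.png",cv2.convertScaleAbs(np.vstack([np.hstack(I),np.hstack([W,np.zeros_like(W)])]),alpha=1.4))
```

```text
2.5 [0.4668174  0.15388656 0.1415664 ] [[ 4.86237572e-01  8.73825034e-01 -1.68329645e-03]
 [ 8.73826144e-01 -4.86238469e-01 -1.45266863e-04]
 [-9.45421310e-04 -1.40027424e-03 -9.99998573e-01]] [ 0.03904218 -1.27842169 -0.0596534 ]
{'fovy': 65.70646984690485, 'cx': 315.5003918183697, 'cy': 200.86616260365284}
```

View pics/c1.png

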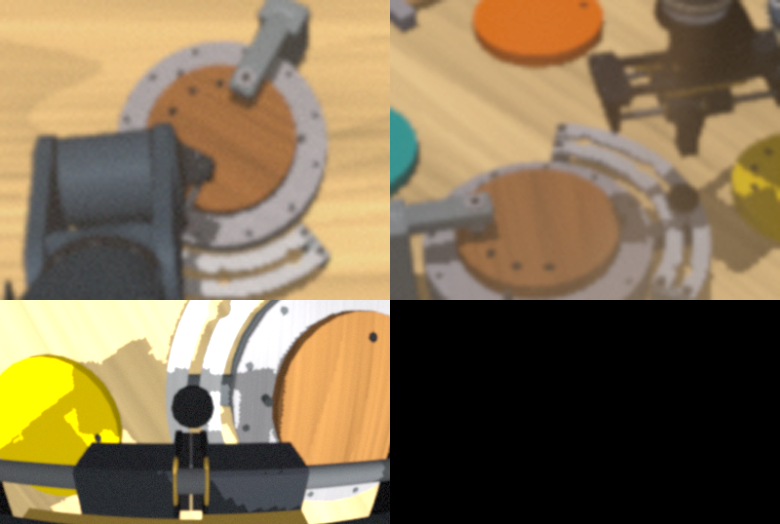

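The cap sits in line with the closed fingers in the wrist view, at (193,405) in the mosaic. One quick numeric check with that camera.

```bash
cat >> h.py <<'E'
def wback(c,uv,z):
    T=np.asarray(c["camera_from_world"]); R=T[:3,:3]; o=-R.T@T[:3,3]
    u=np.array([uv[0]-c["cx"],uv[1]-c["cy"]]); r=np.hypot(*u); th=r/K(c); d=np.array([*(np.sin(th)*u/r*[1,-1]),-np.cos(th)]); d=R.T@d
    return o+d*(z-o[2])/d[2]
def capfind(c,z,uv0):
    g=c["color"].max(2); m=(g<50).astype(np.uint8); m=cv2.morphologyEx(m,cv2.MORPH_OPEN,np.ones((13,13),np.uint8))
    k,l,s,ce=cv2.connectedComponentsWithStats(m)
    return [(ce[i].round(1),s[i].tolist(),wback(c,ce[i],z).round(4)) for i in range(1,k)]
E
python3 - <<'E'
from rig import *
from h import *
c=capture("wrist")
for r in capfind(c,.084,0): print(r)
for uv in((318,208),(316.5,176),(318,186),(298,208),(338,208)): print(uv,wback(c,uv,.084), c["color"][int(uv[1]),int(uv[0])])
E
```

```text
(array([316.4, 209.4]), [298, 190, 38, 40, 1308], array([0.4728, 0.1591, 0.084 ]))
(array([285.7, 276.4]), [196, 237, 231, 87, 10419], array([0.4227, 0.1206, 0.084 ]))
(array([269.5, 341.5]), [30, 242, 571, 158, 36441], array([0.3706, 0.0655, 0.084 ]))
(array([345.7, 307.2]), [335, 295, 24, 24, 529], array([0.4516, 0.0685, 0.084 ]))
(array([510.8, 377.5]), [489, 358, 45, 42, 1392], array([ 0.5799, -0.1636,  0.084 ]))
(318, 208) [0.47436912 0.15945978 0.084     ] [25 23 28]
(316.5, 176) [0.48520313 0.18131672 0.084     ] [64 81 93]
(318, 186) [0.4825381 0.1742474 0.084    ] [62 57 56]
(298, 208) [0.4613066  0.16670367 0.084     ] [24 26 24]
(338, 208) [0.48743661 0.15219531 0.084     ] [139 138 136]
```

Run:
```python
from rig import *
from h import *
c=capture("scene"); x,y,n=335,218,30
g=c["color"][y:y+n,x:x+n].max(2); m=(g<84).astype(np.uint8); k,l,s,ce=cv2.connectedComponentsWithStats(m)
for i in range(1,k):
    if s[i,4]>10: print(ce[i]+[x,y],s[i],back(c,ce[i]+[x,y],.080))
for p in((.4666,.1549),(.4728,.1591)): print(proj(c,[*p,.084]),proj(c,[*p,.072]))
w=capture("wrist"); T=np.array(w["camera_from_world"]); print("wrist cam",-T[:3,:3].T@T[:3,3],T[2,:3])
```

```text
[347.49565217 232.8173913 ] [  7   7  11  22 115] [0.47580659 0.16476072 0.08      ]
[347.38897121 228.87030607] [347.2264865  231.62820316]
[346.94046432 230.49606137] [346.77984    233.25585123]
wrist cam [0.50771864 0.22246999 0.30469218] [0.13748949 0.24937446 0.95859742]
```

Call:
{"method": "jog_arm", "body": {"delta_pos": [[0.2, 0.25, -3], [0.2, 0.25, -5], [0.2, 0.25, -5.4], [0.2, 0.25, -5.8], [0.2, 0.25, -6.2], [0.2, 0.25, -6.5], [0.2, 0.25, -6.7], [0.2, 0.25, -6.7]], "turn": [0, 0, 0, 0, 0, 0, 0, 0], "grip": [1, 1, 1, 1, 1, 1, 1, 1]}}

```text
time_s: 3.8
position: [0.4702, 0.1563, 0.0759]
tcp_rot: [[0.487, 0.874, 0.002], [0.874, -0.487, 0.0], [0.001, 0.001, -1.0]]
force: [1.3, 0.1, 4.8]
opening: 0.012
grasp_force: 2.2
```

Call:
{"method": "jog_arm", "body": {"delta_pos": [[0, 0, -0.1], [0, 0, -0.2], [-0.16, -0.29, -0.2], [-0.33, -0.59, -0.2], [-0.48, -0.89, -0.2], [-0.63, -1.19, -0.2], [-0.77, -1.5, -0.2], [-0.91, -1.81, -0.2], [-1.03, -2.12, -0.2], [-1.15, -2.43, -0.2], [-1.26, -2.74, -0.2], [-1.37, -3.06, -0.2]], "turn": [0, 0, 1.25, 2.5, 3.75, 5, 6.25, 7.5, 8.75, 10, 11.25, 12.5], "grip": [1, 1, 1, 1, 1, 1, 1, 1, 1, 1, 1, 1]}}

```text
time_s: 5.3
position: [0.4558, 0.1255, 0.0736]
tcp_rot: [[0.285, 0.959, 0.0], [0.959, -0.285, 0.0], [0.0, 0.0, -1.0]]
force: [3.9, -0.4, 4.6]
opening: 0.009
grasp_force: 2.5
```

Run:
```python
from rig import *
from h import *
I=[]
for n,(x,y) in dict(scene=(250,165),wrist=(0,0)).items():
    c=capture(n); I.append(cv2.resize(c["color"][y:y+100,x:x+130],None,fx=3,fy=3,interpolation=cv2.INTER_CUBIC) if n=="scene" else cv2.resize(c["color"][100:330,120:520],(390,300)))
cv2.imwrite("pics/c2.png",cv2.convertScaleAbs(np.hstack(I),alpha=1.4))
```

```text
(no output)
```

View pics/c2.png

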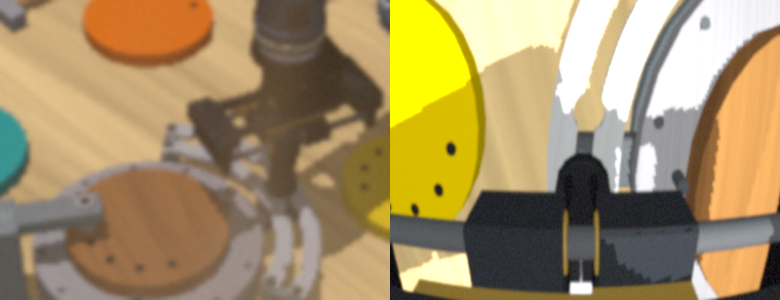

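Call:
{"method": "jog_arm", "body": {"delta_pos": [[0, -0.33, 0], [-0.1, -0.65, 0], [-0.15, -0.98, 0], [-0.25, -1.3, 0], [-0.3, -1.65, 0], [-0.35, -1.95, 0], [-0.4, -2.3, 0], [-0.4, -2.3, 0], [-0.4, -2.3, 0.7], [-0.4, -2.3, 2], [-0.4, -2.3, 5], [-0.4, -2.3, 5]], "turn": [1.25, 2.5, 3.75, 5, 6.25, 7.5, 9, 9, 9, 9, 9, 9], "grip": [1, 1, 1, 1, 1, 1, 1, 1, 1, 1, 1, 1]}}

```text
time_s: 6.9
position: [0.4515, 0.1029, 0.1251]
tcp_rot: [[0.132, 0.991, 0.002], [0.991, -0.132, 0.0], [0.0, 0.001, -1.0]]
force: [0.4, -0.8, -0.7]
opening: 0.005
grasp_force: 0.0
```

Run:
```python
from rig import *
from h import *
w=capture("wrist")
for r in capfind(w,.077,0): print(r)
s=read_state(); print(s["position"],s["force"])
I=[]
c=capture("scene"); I=[cv2.resize(c["color"][165:265,250:380],None,fx=3,fy=3,interpolation=cv2.INTER_CUBIC),cv2.resize(w["color"][100:330,120:520],(390,300))]
cv2.imwrite("pics/c3.png",cv2.convertScaleAbs(np.hstack(I),alpha=1.4))
```

```text
(array([293.9, 272.2]), [196, 198, 230, 126, 12731], array([0.4313, 0.0642, 0.077 ]))
(array([285.4, 340.4]), [23, 242, 578, 158, 33826], array([ 0.412 , -0.0057,  0.077 ]))
(array([511.4, 378.2]), [493, 359, 40, 41, 1286], array([ 0.6648, -0.1382,  0.077 ]))
[0.45096676 0.10282899 0.12424464] [-0.67236634 -0.44601329 -0.78786297]
```

View pics/c3.png

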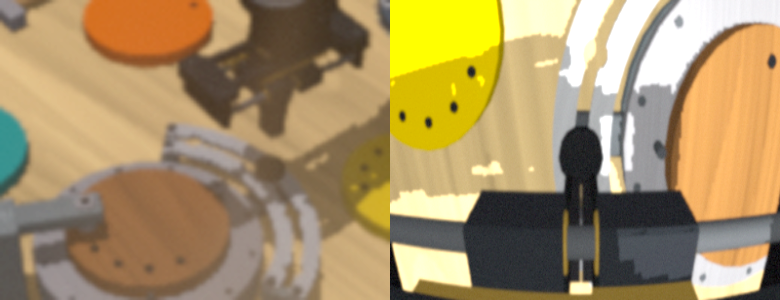

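Run:
```python
from rig import *
from h import *
w=capture("wrist"); c=capture("scene")
print(wback(w,(315.9,216.6),.077),wback(w,(315.9,198),.077),back(c,(340,221),.072))
g=w["color"][:,:,1]; print(g[180:245:2,316].tolist(), g[216,285:345:2].tolist())
x,y=328,210; print(c["color"][y:y+24,x:x+24].max(2)[::1,::2].tolist())
```

```text
[0.4531222  0.10788852 0.077     ] [0.45491825 0.12155301 0.077     ] [0.44905904 0.10462071 0.072     ]
[133, 132, 107, 57, 59, 57, 63, 63, 48, 10, 24, 28, 21, 28, 24, 25, 25, 23, 21, 20, 22, 24, 27, 27, 22, 28, 26, 25, 26, 29, 15, 42, 67] [132, 135, 133, 132, 128, 86, 32, 33, 21, 24, 24, 24, 26, 27, 22, 25, 27, 18, 31, 30, 20, 27, 24, 23, 23, 31, 39, 138, 198, 206]
[[133, 136, 138, 138, 138, 123, 88, 96, 119, 135, 140, 141], [126, 132, 135, 137, 137, 135, 116, 119, 126, 133, 137, 140], [123, 127, 126, 132, 137, 138, 133, 134, 129, 130, 136, 139], [120, 122, 110, 118, 133, 137, 138, 138, 135, 129, 132, 136], [115, 118, 96, 100, 121, 133, 137, 139, 138, 134, 130, 133], [106, 112, 91, 90, 102, 120, 131, 136, 139, 138, 132, 126], [108, 105, 90, 90, 90, 97, 108, 126, 137, 140, 132, 111], [122, 108, 91, 89, 83, 80, 84, 98, 126, 134, 118, 98], [124, 118, 103, 90, 80, 76, 74, 78, 102, 111, 101, 93], [123, 112, 119, 100, 77, 75, 73, 72, 81, 95, 93, 93], [117, 102, 121, 110, 78, 75, 73, 71, 73, 90, 91, 92], [101, 94, 110, 109, 78, 76, 72, 71, 73, 90, 91, 91], [89, 92, 101, 98, 78, 76, 74, 71, 73, 88, 91, 90], [88, 94, 111, 96, 79, 75, 74, 72, 77, 86, 90, 90], [91, 96, 118, 110, 84, 76, 74, 73, 82, 86, 88, 90], [103, 96, 115, 116, 95, 81, 78, 77, 85, 86, 88, 90], [121, 104, 106, 117, 111, 91, 84, 79, 85, 86, 85, 91], [124, 122, 102, 109, 118, 98, 87, 79, 84, 87, 85, 91], [116, 129, 105, 100, 120, 105, 88, 78, 80, 86, 85, 88], [106, 121, 100, 90, 115, 110, 89, 81, 76, 86, 93, 96], [96, 111, 92, 84, 105, 103, 90, 84, 75, 86, 111, 113], [90, 106, 95, 83, 91, 94, 92, 89, 77, 87, 120, 120], [88, 96, 100, 85, 83, 91, 101, 101, 88, 89, 118, 121], [88, 91, 100, 89, 83, 93, 116, 117, 105, 94, 111, 124]]
```

Scene and wrist views agree on the cap: about (0.450, 0.105), with roughly 9–10° to go. I'll set the fingertips down behind it and push on its side.

Call:
{"method": "jog_arm", "body": {"delta_pos": [[0.2, 2, 0], [0.2, 4.2, 0], [0.2, 4.2, -3], [0.2, 4.2, -5], [0.2, 4.2, -6], [0.2, 3.8, -6], [0.2, 3.4, -6], [0.1, 3.0, -6], [0.1, 2.6, -6], [0.1, 2.3, -6], [0, 2.0, -6]], "turn": [1, 3, 3, 3, 3, 3, 3, 3, 3, 3, 3], "grip": [1, 1, 1, 1, 1, 1, 1, 1, 1, 1, 1]}}

```text
time_s: 8.48
position: [0.4517, 0.1226, 0.0638]
tcp_rot: [[0.081, 0.997, 0.0], [0.997, -0.081, 0.0], [0.0, 0.0, -1.0]]
force: [-0.8, 3.1, 1.5]
opening: 0.008
grasp_force: 1.3
```

Call:
{"method": "jog_arm", "body": {"delta_pos": [[0, -0.2, 0], [0, -0.4, 0], [0, -0.6, 0], [0, -0.8, 0], [0, -1.0, 0], [0, -1.1, 0], [0, -1.2, 0], [0, -1.2, 0]], "turn": [0, 0, 0, 0, 0, 0, 0, 0], "grip": [1, 1, 1, 1, 1, 1, 1, 1]}}

```text
time_s: 9.48
position: [0.4519, 0.1104, 0.0636]
tcp_rot: [[0.08, 0.997, 0.0], [0.997, -0.08, -0.0], [-0.0, 0.0, -1.0]]
force: [-0.8, 2.4, 0.2]
opening: 0.006
grasp_force: 0.9
```

Not locked yet; 1 mm steps from here.

Call:
{"method": "jog_arm", "body": {"delta_pos": [[0, -0.1, 0], [0, -0.2, 0], [0, -0.3, 0], [0, -0.3, 0]], "turn": [0, 0, 0, 0], "grip": [1, 1, 1, 1]}}

```text
time_s: 9.98
position: [0.4522, 0.1072, 0.0636]
tcp_rot: [[0.08, 0.997, 0.001], [0.997, -0.08, -0.0], [-0.0, 0.001, -1.0]]
force: [0.1, -0.7, -0.5]
opening: 0.009
grasp_force: 0.0
```

Run:
```python
from rig import *
from h import *
c=capture("scene"); w=capture("wrist"); I=[cv2.resize(c["color"][165:265,250:380],None,fx=3,fy=3,interpolation=cv2.INTER_CUBIC),cv2.resize(w["color"][100:330,120:520],(390,300))]
cv2.imwrite("pics/c4.png",cv2.convertScaleAbs(np.hstack(I),alpha=1.4))
```

```text
(no output)
```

View pics/c4.png

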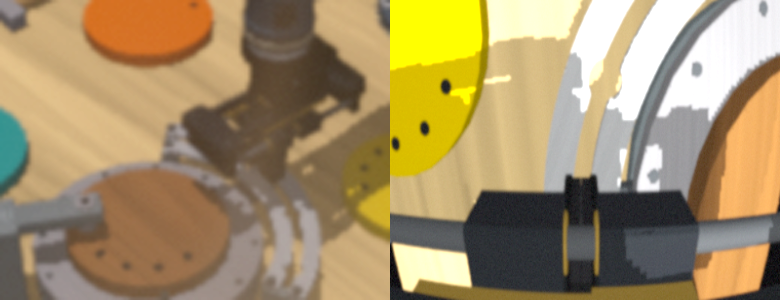

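Call:
{"method": "jog_arm", "body": {"delta_pos": [[0, -0.05, 0], [0, -0.1, 0], [0, -0.15, 0], [0, -0.15, 0]], "turn": [0, 0, 0, 0], "grip": [1, 1, 1, 1]}}

```text
time_s: 10.58
position: [0.4519, 0.1061, 0.0636]
tcp_rot: [[0.08, 0.997, 0.0], [0.997, -0.08, -0.0], [-0.0, 0.0, -1.0]]
force: [0.4, 1.2, 0.4]
opening: 0.002
grasp_force: 0.3
```

Call:
{"method": "jog_arm", "body": {"delta_pos": [[0, 1, 0], [0, 2, 1], [0, 2.5, 3], [0, 2.5, 6], [0, 2.5, 9], [0, 2.5, 9]], "turn": [0, 0, 0, 0, 0, 0], "grip": [1, 1, 1, 1, 1, 1]}}

```text
time_s: 11.32
position: [0.4532, 0.132, 0.156]
tcp_rot: [[0.079, 0.997, 0.006], [0.997, -0.079, 0.0], [0.001, 0.006, -1.0]]
force: [-0.4, 0.8, -0.5]
opening: 0.003
grasp_force: 0.0
```

Run:
```python
from rig import *
from h import *
c=capture("scene"); w=capture("wrist"); t=capture("top")
e=lambda I,x,y,n,m,s:cv2.resize(I[y:y+m,x:x+n],s,interpolation=cv2.INTER_CUBIC)
cv2.imwrite("pics/c5.png",cv2.convertScaleAbs(np.vstack([np.hstack([e(c["color"],280,190,80,60,(390,292)),e(w["color"],120,100,400,300,(390,292))]),np.hstack([e(t["color"],240,100,110,80,(390,292)),e(t["color"],270,170,60,45,(390,292))])]),alpha=1.4))
print(read_state()["position"])
```

```text
[0.45093303 0.13145536 0.15321759]
```

View pics/c5.png

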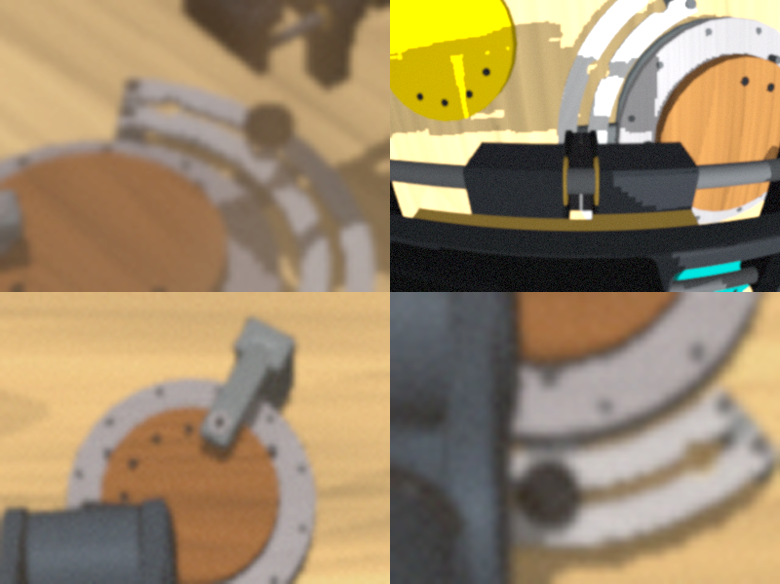

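Run:
```python
from rig import *
from h import *
from scipy.optimize import least_squares
c=capture("scene"); t=capture("top")
def cen(I,x,y,n,th):
    g=I[y:y+n,x:x+n].max(2); 
    g=cv2.resize(g,None,fx=4,fy=4,interpolation=cv2.INTER_CUBIC); m=cv2.morphologyEx((g<th).astype(np.uint8),cv2.MORPH_OPEN,cv2.getStructuringElement(cv2.MORPH_ELLIPSE,(21,21)))
    k,l,s,ce=cv2.connectedComponentsWithStats(m); i=1+np.argmax(s[1:,4]); return (ce[i]+.5)/4-.5+[x,y],(s[i]/4).tolist()
for nm,S,T,ps,pt in(("start",cv2.imread("pics/scene0.png"),cv2.imread("pics/top0.png"),(336,220),(258,183)),("now",c["color"],t["color"],(323,203),(288,189))):
    us,bs=cen(S,*ps,24,84); ut,bt=cen(T,*pt,24,85)
    r=least_squares(lambda p:np.r_[proj(c,p)-us,proj(t,p)-ut],[.45,.1,.08]); print(nm,us,bs,ut,bt,r.x,r.cost)
```

```text
start [347.34101529 231.30490654] [7.25, 6.75, 9.0, 10.25, 294.25] [270.45180976 195.38131313] [8.25, 7.75, 9.5, 10.0, 297.0] [0.46804195 0.15585283 0.07513789] 0.035047512461260234
now [334.708878   215.70261438] [7.5, 9.25, 9.0, 8.25, 229.5] [292.54837838 202.02445946] [0.0, 6.75, 11.5, 14.75, 462.5] [0.44644819 0.08085299 0.0770445 ] 0.642622233644414
```

Call:
{"method": "jog_arm", "body": {"delta_pos": [[0, 1, 4], [0, 6, 5], [0, 11, 5], [0, 15, 5], [0, 15, 5]], "turn": [0, 0, 0, 0, 0], "grip": [1, 1, 1, 1, 1]}}

```text
time_s: 12.2
position: [0.451, 0.2832, 0.2024]
tcp_rot: [[0.077, 0.997, -0.001], [0.997, -0.077, -0.0], [-0.0, -0.001, -1.0]]
force: [-0.3, -0.7, -0.6]
opening: 0.003
grasp_force: 0.0
```

Run:
```python
from rig import *
from h import *
from scipy.optimize import least_squares
c=capture("scene"); t=capture("top")
def cen(I,x,y,n,th):
    g=I[y:y+n,x:x+n].max(2); 
    g=cv2.resize(g,None,fx=4,fy=4,interpolation=cv2.INTER_CUBIC); m=cv2.morphologyEx((g<th).astype(np.uint8),cv2.MORPH_OPEN,cv2.getStructuringElement(cv2.MORPH_ELLIPSE,(21,21)))
    k,l,s,ce=cv2.connectedComponentsWithStats(m); i=1+np.argmax(s[1:,4]); return (ce[i]+.5)/4-.5+[x,y],(s[i]/4).tolist()
for nm,S,T,ps,pt in(("start",cv2.imread("pics/scene0.png"),cv2.imread("pics/top0.png"),(336,220),(258,183)),("now",c["color"],t["color"],(323,203),(285,189))):
    us,bs=cen(S,*ps,24,84); ut,bt=cen(T,*pt,24,85)
    r=least_squares(lambda p:np.r_[proj(c,p)-us,proj(t,p)-ut],[.45,.1,.08]); print(nm,us,bs,ut,bt,r.x,r.cost)
e=lambda I,x,y,n,m,s:cv2.resize(I[y:y+m,x:x+n],s,interpolation=cv2.INTER_CUBIC)
cv2.imwrite("pics/c6.png",cv2.convertScaleAbs(np.hstack([e(c["color"],280,190,80,60,(390,292)),e(t["color"],240,100,110,120,(390,425))[:292] if 0 else e(t["color"],235,125,110,82,(390,292))]),alpha=1.4))
```

```text
start [347.34101529 231.30490654] [7.25, 6.75, 9.0, 10.25, 294.25] [270.45180976 195.38131313] [8.25, 7.75, 9.5, 10.0, 297.0] [0.46804195 0.15585283 0.07513789] 0.035047512461260234Traceback (most recent call last):
  File "<stdin>", line 10, in <module>
  File "<stdin>", line 8, in cen
    return _wrapfunc(a, 'argmax', axis=axis, out=out, **kwds)
    return bound(*args, **kwds)
ValueError: attempt to get argmax of an empty sequence
```

```bash
cat > tri.py <<'E'
from rig import *
from h import *
from scipy.optimize import least_squares
c=capture("scene"); t=capture("top")
def cen(I,x,y,n,d):
    g=cv2.resize(I[y:y+n,x:x+n].max(2),None,fx=4,fy=4,interpolation=cv2.INTER_CUBIC); th=int(np.percentile(g[24:72,24:72],5))+d
    m=cv2.morphologyEx((g<th).astype(np.uint8),cv2.MORPH_OPEN,cv2.getStructuringElement(cv2.MORPH_ELLIPSE,(21,21)))
    k,l,s,ce=cv2.connectedComponentsWithStats(m); i=l[48,48]; return (ce[i]+.5)/4-.5+[x,y],(s[i]/4).tolist(),th
for nm,S,T,ps,pt in(("start",cv2.imread("pics/scene0.png"),cv2.imread("pics/top0.png"),(335,219),(258,183)),("now",c["color"],t["color"],(323,204),(282,189))):
    us,bs,a=cen(S,*ps,24,12); ut,bt,b=cen(T,*pt,24,30)
    r=least_squares(lambda p:np.r_[proj(c,p)-us,proj(t,p)-ut],[.45,.1,.08]); print(nm,us,bs,a,ut,bt,b,r.x,r.cost)
e=lambda I,x,y,n,m,s:cv2.resize(I[y:y+m,x:x+n],s,interpolation=cv2.INTER_CUBIC)
cv2.imwrite("pics/c6.png",cv2.convertScaleAbs(np.hstack([e(c["color"],280,190,80,60,(390,292)),e(t["color"],235,130,110,82,(390,292))]),alpha=1.4))
E
python3 tri.py
```

```text
start [347.36703822 231.23373521] [8.5, 8.0, 8.75, 9.75, 274.75] 82 [270.45180976 195.38131313] [8.25, 7.75, 9.5, 10.0, 297.0] 85 [0.46797342 0.1558473  0.07540373] 0.03830298018404329
now [334.62381404 215.8123814 ] [7.25, 8.0, 9.25, 9.0, 263.5] 94 [293.88726492 200.88685609] [7.5, 7.0, 9.75, 10.5, 305.75] 82 [0.44836332 0.07854    0.07667298] 0.0021030149231805236
```

View pics/c6.png

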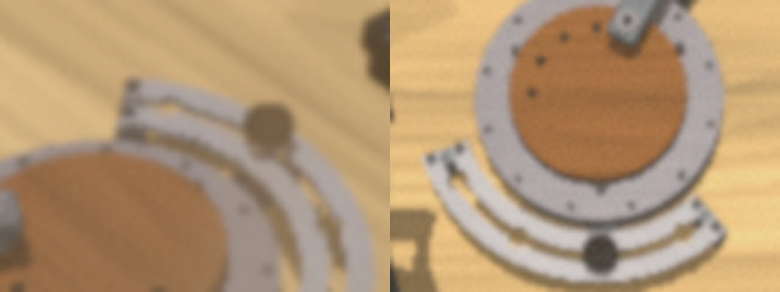

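The cap triangulates to the same height as at the start (77 vs 75 mm, where 68 would mean still pressed). It has turned 30.0° about the axis, and the blank's hole pattern has turned with it. The arm is clear, so I'm handing in.

```bash
python3 -c "
from rig import *
print(hand_in())"
```

```text
the job is handed in; nothing more can be done
None
```

The fixture is indexed one hole counter-clockwise: by camera, the table turned 30°, the plunger is back up in the next hole, and the blank rode round still seated. The arm is clear of the fixture and the job is handed in.

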